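Set the sprung cutting gauge to the red stop

TASK

Set the sprung cutting-length gauge on the worktop to its red stop: take the rod by its upright orange grip tab, draw it out against the spring with its hook lifted over the stops, and lower the hook behind the red stop (not a grey one). Ease the rod back until the hook bears on the red stop, and let go so that it stays hooked there by itself with the rod lying level; never let the rod snap back. Leave the tea light, the tea carton and the glass beside the gauge where they stand.

Things in the scene. Friction and masses are not known exactly. Their poses are not given: they have to be found in the camera images.
- gauge: Wooden bed fixed to the worktop, 400 x 64 x 12 mm, x = -210 to +190 mm of its origin (on the worktop, mid-width). +x: the way the rod is drawn out; z up. Cheeks at x = -180 mm hold a pivot 34 mm up; a grey barrel 29 mm thick, axis 50 mm up, runs from there to x = -10 mm with the steel rod coming out of its front. Three stops stand across the bed ahead of it.
- grip_tab (a point): Where to grip: orange upright tab on the rod's front end, 12 mm thick across the bed (pinch it along the bed's y), 22 mm long along the rod, 40 mm high, free on both sides. The point is inside it, 22 mm below its top (75 mm above the worktop with the rod level), at bed x = 20 mm + joint rod, 44 mm straight above the hook point. It can turn a little between the pads as the rod tilts.
- hook (a point): Foot of the rod's hook: middle of the lower edge of its inner face (towards the barrel). The hook is a steel plate 5 mm thick (on the +x side of this point), 26 mm wide, hanging 16 mm below the rod's underside. Rod level: this point is 31 mm above the worktop and the rod's underside 47 mm, 2 mm above the stops' tops.
- red_stop: The red stop, an upright fin fixed across the bed: 6 mm thick along the bed's x, 34 mm wide, its top 33 mm above its origin (45 mm above the worktop). Origin at the middle of its foot, on the bed's top; axes parallel to the bed's. Hooked, the hook point is 3 mm on the +x side of its origin.
- grey_stop_a: A grey stop, same shape as the red one; the three stops stand about 45 (35 to 55) mm apart, in any order.
- grey_stop_b: The other grey stop, same shape.
- rod (a joint): How far the rod is drawn out of the barrel, m: 0 at rest, at most 0.155. A nearly constant spring, 5 N at rest and 6.2 N at the far end, pulls it back whenever it is let go; it is damped (15 N per m/s).
- barrel (a joint): Tilt of barrel and rod about the pivot, rad: 0 level (resting on its saddle), up to 0.35 with the front end raised. It falls back by its own weight (the front end weighs about 3 N).
- tea_light: Bystander: small candle in a metal cup, 38 mm across, 15 mm high; origin under its middle.
- tea_carton: Bystander: yellow cardboard tea carton, 59 x 112 x 74 mm, standing; origin under its middle.
- rinsed_glass: Bystander: clear drinking glass standing upside down, 81 mm across, 91 mm high; origin under its middle.

How it is judged:
By the outcome, as a careful person would: the job done as asked, in the order asked, and still so for the second after the job is handed in, with the robot touching nothing.
It also fails if it takes over 35 s, if anything falls off the work surface, if the arm or the gripper's body presses on something with over 40 N, if the wrist force passes 120 N, or if a joint passes its speed limit or range.

ROBOT

A 7-joint arm with a two-finger parallel gripper is mounted at the origin on a cart in front of the work surface, level with it; the furniture and walls round the work are solid. World frame = base frame: x ahead of the robot, y to its left, z up, the work surface at z = 0. Lengths are in m, angles in degrees, forces in N, time in s.
With the tool pointing down it reaches from about 0.4 to 0.925 m from the base axis. Payload 5.6 kg.
Tool frame: the origin (TCP) lies on the centre line of the jaws, within the pads' length; the fingertips stand 22 mm ahead of it and the grasp point (between the pads) lies 3 mm ahead of it; z points along the fingers, y is the line along which they close (so a half turn about z gives the same grasp; the last joint's range is limited). The gripper opens to 85 mm and grips with 20 to 120 N. Pads are 22 mm wide; open, the fingers measure 114 mm over their backs; the gripper's body (76 mm by 85 mm) begins 54 mm behind the grasp point. The pads swing forward as they close: fully open they stand 13 mm farther back than shut.
Start: joints at [-72.193, 26.786, -0.665, 91.828, 0.344, 61.387, -3.226], TCP at [0.225, 0.61, 0.253] pointing down, gripper open.
Joint ranges: [-144.91, 144.91], [-17.63, 115.5], [-89.93, 88.59], [15.96, 139.68], [-74.01, 254.01], [8.47, 105.57], [-167.45, 167.45]. Speed limits (degrees/s): [147.25, 147.25, 180, 180, 180, 180, 180].

INTERFACE

Orientations are given as [roll, pitch, yaw] about the fixed x, y, z axes, in that order (R = Rz(yaw) Ry(pitch) Rx(roll)).
In Python, from cell import state, get_image, finish_job, silhouettes gives the robot as it stands.
- The arm moves only by the tool carry_out, never from a script. Its argument "motion" is a list of rows, each an object with "slide": the shift along the tool's x, y, z in mm, a list of three; "roll": the turn about the tool's z in degrees. A call has 1 to 12 rows; each row is the pose to reach, as a shift and turn from the pose commanded when the call began, along the tool's axes at that moment; what a row does not reach only later rows make up. A row lasts 1/12 s, in which the tool goes at most 41.7 mm and 7.16 degrees, less where a joint would pass 70% of its speed; a pose out of reach is approached as far as the arm can. A call with a gripper value outside its range is refused whole. "gripper" is the opening in per cent of the stroke, from 0 (shut) to 100 (fully open), set as the call begins (left out, the last holds). The fingers move at their own pace and stop on an object; "newtons" is the grip in N (left out, the last holds). Time passes only in rows, so rows that repeat a pose let the fingers close. It gives the time, the measured TCP pose, the force, the opening and the grip force at its end, in the units of the state.
- state(): the state, without advancing time (a new reading comes with each control period).
- get_image(name): name is "side" or "top"; returns a dict with "frame" (384x512x3 uint8, red, green, blue), "mtx" (3x3 intrinsics, pixels), "k1" (the pictures are not rectified: a ray, as slopes to the right and down, at radius r is drawn at 1 + k1 r^2 times it, then the intrinsics apply), "T" (4x4, takes a point from camera to world coordinates). Camera axes: x right, y down, z forward; pixel columns grow to the right and rows downward; lengths in m; the calibration is good to about 2 mm. A picture is of the moment at which its call begins. There is no depth.
- finish_job(): hands the job in; it is judged then, once.
Trained networks look in a picture, given as the dict that the camera call returned (one of the last four; its "shot" number tells which), for a name from the list of things; names that differ only in an ending like _2 or _b are one class to them, and where a whole thing is asked for, a point or a joint stands for the part that bears it (a point fixed in the world has none). Each returns a list of dicts, best first, with "confidence" (0 to 1); they miss things now and then, are a little off and sometimes report something else, mostly with a low value. They report only what shows in the picture. A call takes as long as a camera call.
- silhouettes(picture, name): "region" (384x512 bool, what is visible of it) and "at" ([column, row] in pixels, amid what is visible of it).
The state is a dict: "time_s": time; "qpos": joint angles; "qd": joint speeds; "tau": joint torques, N m; "tool_pos": TCP position; "ee_rot": TCP orientation; "force": force on the tool from outside, world axes, zero at the start; "wrist_torque": the same for the moment, N m; "gripper_width": finger opening in m; "gripper_force": force on a finger pad.
Only numpy, scipy, OpenCV 4.12 (cv2) and the standard library are available. Lean on these libraries where they do the work, as an engineer would, in place of code of your own. Each camera call takes 0.05 s, during which the arm holds its last target. There are 200 camera calls.

## Working session

There is one attempt and no reset: what is moved stays moved. The work goes in short steps, Python scripts to look and compute and a tool call to move; the robot and the scene stay as the last step left them, time stands still between calls to the robot, and variables do not carry over. Pictures are saved under pics/ and viewed, at most 10 in all, crops included, and the job is handed in when it is done.

Besides the shell and the picture viewer there is one more tool, called after "Call:" in YAML: its name, and indented under it one key for each argument. carry_out: Moves the arm, as the interface text tells. Its arguments: {"type":"object","properties":{"motion":{"type":"array","items":{"type":"object","properties":{"slide":{"type":"array","items":{"type":"number"}},"roll":{"type":"number"}}}},"gripper":{"type":"number"},"newtons":{"type":"number"}},"required":["motion"]}

```bash
mkdir -p pics; cat > h.py <<'E'
import numpy as np, cv2
from cell import state, get_image, finish_job, silhouettes
def ray(im,uv):
    K=np.array(im["mtx"]);p=(np.array(uv,float)-K[:2,2])/[K[0,0],K[1,1]]
    q=p.copy()
    for _ in range(20): q=p/(1+im["k1"]*(q@q))
    T=np.array(im["T"]);return T[:3,3],T[:3,:3]@np.array([q[0],q[1],1])
def atz(im,uv,z):
    o,d=ray(im,uv);return o+d*(z-o[2])/d[2]
def proj(im,P):
    T=np.array(im["T"]);c=T[:3,:3].T@(np.array(P)-T[:3,3]);q=c[:2]/c[2]
    q=q*(1+im["k1"]*(q@q));K=np.array(im["mtx"]);return q*[K[0,0],K[1,1]]+K[:2,2]
def tri(a,ua,b,ub):
    o1,d1=ray(a,ua);o2,d2=ray(b,ub)
    s=np.linalg.lstsq(np.c_[d1,-d2],o2-o1,rcond=None)[0]
    p,q=o1+s[0]*d1,o2+s[1]*d2;return (p+q)/2,np.linalg.norm(p-q)
E
python3 - <<'E'
from h import *
ims={n:get_image(n) for n in("side","top")}
s=state();print(s["time_s"],s["tool_pos"],s["ee_rot"],s["gripper_width"])
for n,im in ims.items():
    cv2.imwrite(f"pics/{n}0.png",im["frame"][:,:,::-1]);print(n,np.round(im["T"],3).tolist(),im["mtx"][0][0])
    for t in["gauge","grip_tab","hook","red_stop","grey_stop_a","tea_light","tea_carton","rinsed_glass"]:
        for d in silhouettes(im,t)[:3]: print(n,t,round(d["confidence"],2),np.round(d["at"],1),d["region"].sum())
E
```

```text
0.1 [0.22509205 0.60926441 0.25241978] [-1.79905764e+02  6.32987730e-03  1.59723664e+02] 0.0854819963010492
side [[-0.971, -0.092, 0.219, 0.342], [-0.237, 0.411, -0.88, 1.073], [-0.009, -0.907, -0.421, 0.536], [0.0, 0.0, 0.0, 1.0]] 469.13986691066003
side gauge 0.94 [277.5 225.7] 2245
side grip_tab 0.47 [271.7 182.9] 125
side grip_tab 0.39 [222.3 187.5] 1217
side hook 0.67 [275.1 185. ] 145
side red_stop 0.63 [268.5 177.3] 50
side grey_stop_a 0.43 [270.5 190.1] 54
side grey_stop_a 0.4 [266.4 184.7] 38
side tea_carton 0.94 [337.1 205.3] 1955
side rinsed_glass 0.65 [268.3 187. ] 54
top [[0.008, -0.984, 0.179, 0.416], [-1.0, -0.005, 0.015, 0.138], [-0.014, -0.179, -0.984, 0.941], [0.0, 0.0, 0.0, 1.0]] 402.189157010724
top gauge 0.88 [267.  222.4] 4291
top grip_tab 0.71 [241.2 226.8] 1159
top grip_tab 0.58 [283.8 214.2] 148
top hook 0.63 [287.4 283.8] 1456
top hook 0.5 [282.8 217.1] 141
top red_stop 0.61 [337.1 206.1] 145
top red_stop 0.43 [326.3 254.2] 226
top grey_stop_a 0.71 [320.8 208.8] 117
top grey_stop_a 0.62 [302.1 211. ] 85
top tea_light 0.64 [329.3 258.6] 228
top tea_carton 0.56 [287.2 284.6] 1522
top rinsed_glass 0.69 [298.3 154.8] 1129
top rinsed_glass 0.26 [287.8 284.4] 1410
```

View pics/side0.png

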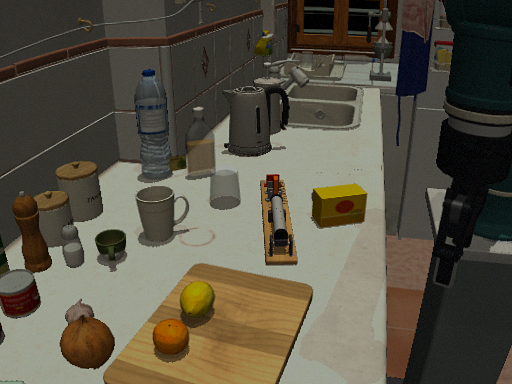

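View pics/top0.png

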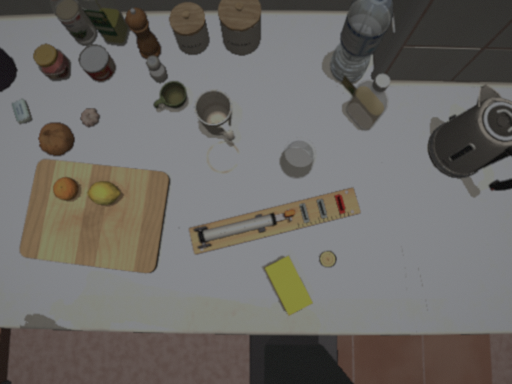

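The top view shows the bed from (192,240) to (358,200). The tab is at (289,213), the grey stops at (303,212) and (322,208), and the red stop, which is farthest out, at (340,205). The rod is drawn towards image right (−y in the world). The glass is at (298,155), the carton at (288,285) and the tea light at (328,259).

```bash
cat > m.py <<'E'
from h import *
a=get_image("top");b=get_image("side")
g=silhouettes(a,"gauge")[0]["region"].astype(np.uint8)
f=a["frame"].astype(int)
hsv=cv2.cvtColor(a["frame"],cv2.COLOR_RGB2HSV)
cs,_=cv2.findContours(cv2.morphologyEx(g,cv2.MORPH_CLOSE,np.ones((7,7))),cv2.RETR_EXTERNAL,cv2.CHAIN_APPROX_NONE)
c=max(cs,key=cv2.contourArea)[:,0]
P=np.array([atz(a,u,.012)[:2] for u in c],np.float32)
r=cv2.minAreaRect(P);print("rect",r);bx=cv2.boxPoints(r);print(np.round(bx,4).tolist())
for n,z in(("red_stop",.044),("grey_stop_a",.044),("grip_tab",.095),("tea_light",.012)):
    for d in silhouettes(a,n)[:3]:print(n,round(d["confidence"],2),np.round(d["at"],1),d["region"].sum(),np.round(atz(a,d["at"],z),4))
def cen(mask,name):
    ys,xs=np.nonzero(mask);print(name,len(xs),xs.mean(),ys.mean(),xs.min(),xs.max(),ys.min(),ys.max());return xs.mean(),ys.mean()
roi=np.zeros(g.shape,bool);roi[185:235,270:360]=1
H,S,V=[hsv[...,i].astype(int) for i in range(3)]
u=cen(roi&((H<4)|(H>175))&(S>170)&(V>80),"red");print(atz(a,u,.043))
u=cen(roi&(H>=4)&(H<12)&(S>200)&(V>80),"orange");print(atz(a,u,.095))
cr=cv2.resize(a["frame"][170:265,180:370],(760,380),interpolation=cv2.INTER_CUBIC)
cs_=cv2.resize(b["frame"][165:270,230:310],(457,600),interpolation=cv2.INTER_CUBIC)
cv2.imwrite("pics/top1.png",cr[:,:,::-1]);cv2.imwrite("pics/side1.png",cs_[:,:,::-1])
E
python3 m.py
```

```text
rect ((0.5247732996940613, 0.10265916585922241), (0.0667046457529068, 0.3984604775905609), 14.046859741210938)
[[0.4440999925136566, 0.28780001401901245], [0.5407999753952026, -0.09870000183582306], [0.6054999828338623, -0.08250000327825546], [0.5088000297546387, 0.30399999022483826]]
grey_stop_a 0.63 [301.5 210.3] 138 [0.5437 0.0441 0.044 ]
grey_stop_a 0.55 [320.  206.6] 111 [0.5523 0.0022 0.044 ]
grip_tab 0.69 [285.2 213.6] 103 [0.5292 0.084  0.095 ]
tea_light 0.49 [326.5 256.3] 193 [ 0.4423 -0.0153  0.012 ]
red 44 340.20454545454544 203.3181818181818 336 343 195 212
[ 0.56021817 -0.04385165  0.043     ]m.py:13: RuntimeWarning: Mean of empty slice.
  ys,xs=np.nonzero(mask);print(name,len(xs),xs.mean(),ys.mean(),xs.min(),xs.max(),ys.min(),ys.max());return xs.mean(),ys.mean()
  ret = ret.dtype.type(ret / rcount)
Traceback (most recent call last):
  File "m.py", line 17, in <module>
    u=cen(roi&(H>=4)&(H<12)&(S>200)&(V>80),"orange");print(atz(a,u,.095))
  File "m.py", line 13, in cen
    ys,xs=np.nonzero(mask);print(name,len(xs),xs.mean(),ys.mean(),xs.min(),xs.max(),ys.min(),ys.max());return xs.mean(),ys.mean()
                                                                  ~~~~~~^^
ValueError: zero-size array to reduction operation minimum which has no identity
```

```bash
sed -i '/"orange"/d' m.py; cat >> m.py <<'E'
o=np.array([.5272,.0930]);e=np.array([.2427,-.970]);n=np.array([.970,.2427])
for nm,p in (("tab top",(.020,0,.097)),("barrel end",(-.01,0,.0645)),("red top",(.141,0,.045))):
    q=o+p[0]*e+p[1]*n;u=proj(a,[*q,p[2]]);v=proj(b,[*q,p[2]]);print(nm,q,"crop top",(u-[180,170])*4,"crop side",(v-[230,165])*5.714)
E
python3 m.py
```

```text
rect ((0.5256139039993286, 0.1024172231554985), (0.06704233586788177, 0.3973190188407898), 14.290616035461426)
[[0.4440999925136566, 0.2867000102996826], [0.5422000288963318, -0.09839999675750732], [0.6071000099182129, -0.08179999887943268], [0.5091000199317932, 0.30320000648498535]]
red_stop 0.55 [338.7 201.7] 130 [ 0.5637 -0.0403  0.044 ]
red_stop 0.44 [284.7 217.4] 139 [0.5274 0.082  0.044 ]
grey_stop_a 0.61 [302.5 213.6] 128 [0.5362 0.0419 0.044 ]
grey_stop_a 0.57 [283.6 215.8] 152 [0.531  0.0844 0.044 ]
grey_stop_a 0.42 [319.2 208.2] 112 [0.5487 0.0041 0.044 ]
grip_tab 0.48 [285.8 213.3] 144 [0.5298 0.0828 0.095 ]
tea_light 0.65 [327.  259.2] 230 [ 0.4357 -0.0163  0.012 ]
red 49 340.1020408163265 203.20408163265307 336 343 195 212
[ 0.56047824 -0.04362691  0.043     ]
tab top [0.532054 0.0736  ] crop top [440.75424256 168.61433007] crop side [264.91686003  54.5760883 ]
barrel end [0.524773 0.1027  ] crop top [383.27470987 189.53588304] crop side [267.75144224 156.93106404]
red top [ 0.5614207 -0.04377  ] crop top [641.30901687 130.60873892] crop side [250.06017854  54.21582815]
```

View pics/top1.png

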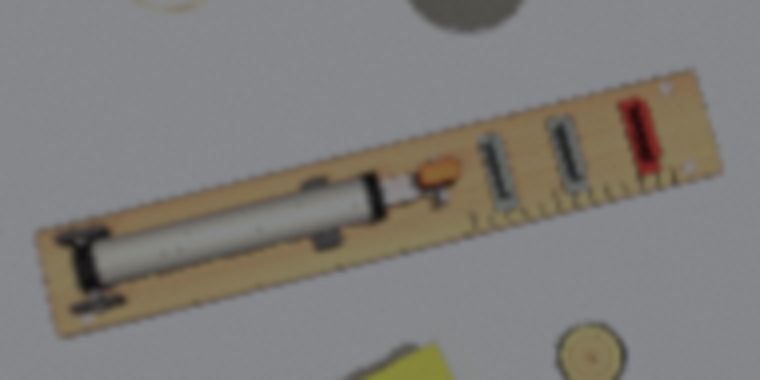

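View pics/side1.png

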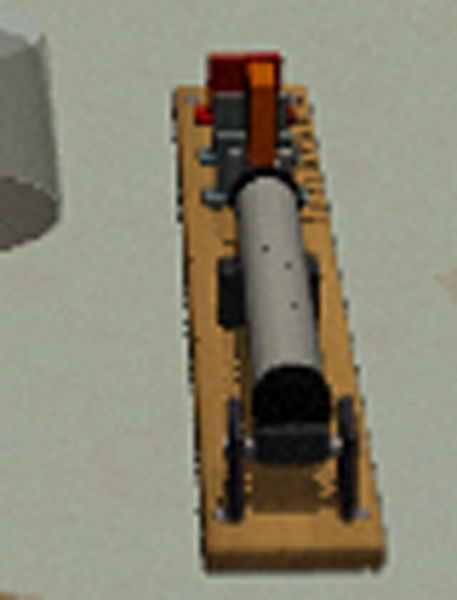

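The bed and tab fit agrees with both pictures to about 2 mm. The red stop is the farthest, at bed x ≈ 141 mm. Next I move above the tab.

Call:
carry_out:
  motion:
    - {"slide":[-30,-25,0],"roll":5}
    - {"slide":[-60,-50,0],"roll":10}
    - {"slide":[-90,-75,0],"roll":16}
    - {"slide":[-120,-100,0],"roll":22}
    - {"slide":[-150,-125,0],"roll":28}
    - {"slide":[-180,-150,0],"roll":34}
    - {"slide":[-210,-175,0],"roll":40}
    - {"slide":[-240,-200,0],"roll":45}
    - {"slide":[-270,-225,0],"roll":50}
    - {"slide":[-300,-250,0],"roll":55.6}
    - {"slide":[-325,-270,0],"roll":55.6}
    - {"slide":[-345,-290,0],"roll":55.6}
  gripper: 100

```text
time_s: 2.6
tool_pos: [0.4498, 0.2159, 0.2538]
ee_rot: [179.9, -0.0, 104.0]
force: [0.0, 0.8, 0.6]
gripper_width: 0.0853
gripper_force: 0.0
```

```bash
cat > d.py <<'E'
from h import *
s=state();p=np.array(s["tool_pos"]);y=np.radians(s["ee_rot"][2]);R=np.array([[np.cos(y),np.sin(y)],[np.sin(y),-np.cos(y)]])
o=np.array([.5272,.0930]);e=np.array([.244,-.9698]);n=np.array([.9698,.244])
d=p[:2]-o;print("t",s["time_s"],"pos",p,s["ee_rot"],"bed x,y",d@e*1e3,d@n*1e3,"F",s["force"],"w",s["gripper_width"],s["gripper_force"])
print("bed force",s["force"][:2]@e,s["force"][:2]@n)
print("slide to tab",R.T@(o+.02*e-p[:2])*1e3)
E
python3 d.py
```

```text
t 2.6 pos [0.44978512 0.21592106 0.25375928] [ 1.79919970e+02 -1.26506848e-03  1.04002843e+02] bed x,y -138.09807757342833 -45.084215844811354 F [0.00344128 0.75617729 0.57356734] w 0.08525232554073554 0.0
bed force -0.7325010606852576 0.18784460980849085
slide to tab [-158.00082483   45.41292162]
```

Call:
carry_out:
  motion:
    - {"slide":[-40,11,0]}
    - {"slide":[-80,22,0]}
    - {"slide":[-120,34,0]}
    - {"slide":[-150,45,20]}
    - {"slide":[-158,45.4,50]}
    - {"slide":[-158,45.4,80]}
    - {"slide":[-158,45.4,110]}
    - {"slide":[-158,45.4,110]}

```text
validation failed for argument at $.mo...
```

```bash
cat > v.py <<'E'
import sys
from h import *
k=sys.argv[1];a=get_image("top");b=get_image("side")
A=cv2.resize(a["frame"][170:250,250:370],(480,320),interpolation=cv2.INTER_CUBIC)
B=cv2.resize(b["frame"][110:230,225:325],(267,320),interpolation=cv2.INTER_CUBIC)
cv2.imwrite(f"pics/v{k}.png",np.hstack([A,B])[:,:,::-1])
E
python3 v.py 1; python3 d.py
```

```text
t 2.7 pos [0.45060295 0.21323361 0.25374846] [1.79933325e+02 8.43831649e-02 1.03645667e+02] bed x,y -135.29223137630512 -44.94681935160401 F [ 0.12152969  0.7034698  -0.1855232 ] w 0.08506353499586697 0.0
bed force -0.6525717697293405 0.2895061236256565
slide to tab [-154.91011894   46.23625887]
```

View pics/v1.png

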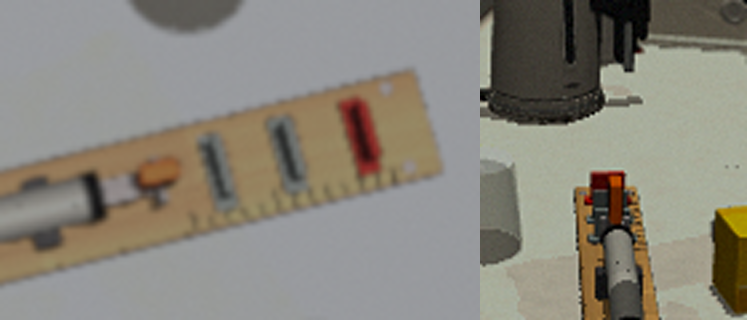

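The picture shows the gauge undisturbed, with the tab at (158,172) in the crop and the red stop at (362,135). The move was refused before it started, so I'm retrying with the roll given in each row.

Call:
carry_out:
  motion:
    - {"slide":[-40,11,0],"roll":0}
    - {"slide":[-80,22,0],"roll":0}
    - {"slide":[-120,34,0],"roll":0}
    - {"slide":[-148,45,20],"roll":0}
    - {"slide":[-156,46,50],"roll":0}
    - {"slide":[-156,46,80],"roll":0}
    - {"slide":[-156,46,110],"roll":0}
    - {"slide":[-156,46,110],"roll":0}

```text
time_s: 3.37
tool_pos: [0.5273, 0.0782, 0.1383]
ee_rot: [-179.4, -0.0, 104.2]
force: [-1.8, -0.3, -0.1]
gripper_width: 0.0852
gripper_force: 0.0
```

```bash
python3 v.py 2; python3 d.py
```

```text
t 3.4667 pos [0.53067383 0.07857433 0.14305293] [-1.79891193e+02  2.76027422e-03  1.04163282e+02] bed x,y 14.837633537556993 -0.15094258047350761 F [ 0.01294032 -0.43352451  0.54391575] w 0.08538232911866728 0.0
bed force 0.42358950391403516 -0.0932304571805174
slide to tab [-5.16330963  0.14725469]
```

View pics/v2.png

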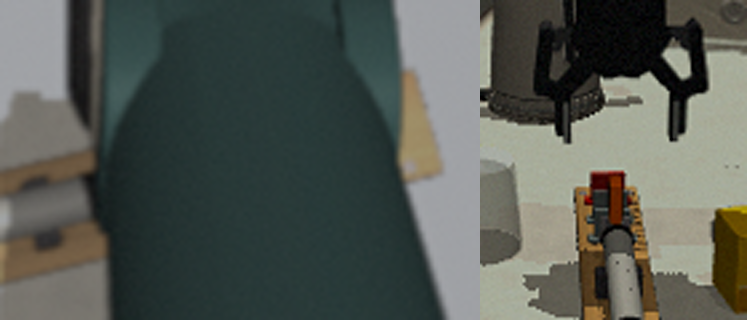

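The fingers, at columns 565 and 673 of the side crop, straddle the tab at 616. Now I descend and grip. A moderate force should let the tab turn between the pads.

Call:
carry_out:
  motion:
    - {"slide":[-5,0,20],"roll":0}
    - {"slide":[-5,0,40],"roll":0}
    - {"slide":[-5,0,55],"roll":0}
    - {"slide":[-5,0,63],"roll":0}
    - {"slide":[-5,0,63],"roll":0}
    - {"slide":[-5,0,63],"roll":0}

```text
time_s: 3.97
tool_pos: [0.5333, 0.0737, 0.0817]
ee_rot: [179.9, -0.0, 104.2]
force: [1.3, 0.3, 0.5]
gripper_width: 0.0857
gripper_force: 0.0
```

Call:
carry_out:
  motion:
    - {"slide":[0,0,0],"roll":0}
    - {"slide":[0,0,0],"roll":0}
    - {"slide":[0,0,0],"roll":0}
    - {"slide":[0,0,0],"roll":0}
    - {"slide":[0,0,0],"roll":0}
    - {"slide":[0,0,0],"roll":0}
    - {"slide":[0,0,0],"roll":0}
    - {"slide":[0,0,0],"roll":0}
  gripper: 0
  newtons: 45

```text
time_s: 4.63
tool_pos: [0.5332, 0.0735, 0.0806]
ee_rot: [179.9, 0.0, 104.2]
force: [3.5, 0.2, 0.2]
gripper_width: 0.0114
gripper_force: 46.6
```

```bash
python3 d.py
```

```text
t 4.6333 pos [0.53317636 0.07348355 0.08062403] [1.79894217e+02 1.47033534e-02 1.04156405e+02] bed x,y 20.385284101530253 1.0338594546499766 F [3.51028475 0.15580332 0.22341097] w 0.011421188744434312 46.644410490989685
bed force 0.7054114242689998 3.442290161845498
slide to tab [ 0.38492762 -1.03360634]
```

Call:
carry_out:
  motion:
    - {"slide":[0,-0.7,-5],"roll":0}
    - {"slide":[0,-0.7,-10],"roll":0}
    - {"slide":[0,-0.7,-15],"roll":0}
    - {"slide":[0,-0.7,-20],"roll":0}
    - {"slide":[0,-0.7,-24],"roll":0}
    - {"slide":[0,-0.7,-27],"roll":0}
    - {"slide":[0,-0.7,-27],"roll":0}
    - {"slide":[0,-0.7,-27],"roll":0}

```text
time_s: 5.3
tool_pos: [0.5327, 0.0753, 0.1074]
ee_rot: [179.8, -0.1, 104.2]
force: [4.4, 6.1, -5.5]
gripper_width: 0.0115
gripper_force: 44.1
```

```bash
python3 d.py; python3 v.py 3
```

```text
t 5.3 pos [0.53265314 0.07530426 0.10740869] [ 1.79822211e+02 -7.05467010e-02  1.04229793e+02] bed x,y 18.4918954318778 0.9706991719173286 F [ 4.43490084  6.12141878 -5.50710374] w 0.011528864401619062 44.080320596694946
bed force -4.854436125366499 5.794593018861092
slide to tab [-1.50720705 -0.97350265]
```

View pics/v3.png

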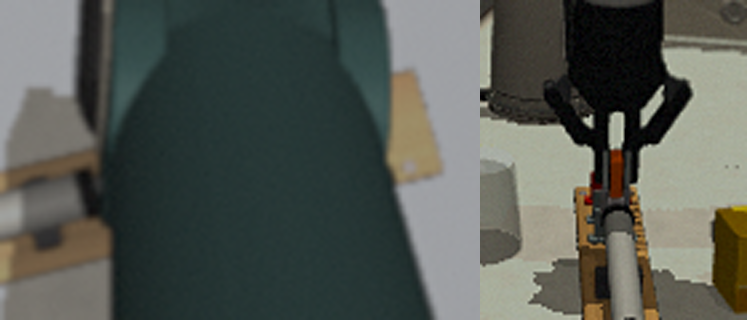

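The tab is held at crop (616,170) and the barrel is tilted. Spring force is about 5 N. The side force means I should shift +y slightly. Now I draw it out.

Call:
carry_out:
  motion:
    - {"slide":[-5,1,0],"roll":0}
    - {"slide":[-15,1.7,0],"roll":0}
    - {"slide":[-27,1.7,0],"roll":0}
    - {"slide":[-39,1.7,0],"roll":0}
    - {"slide":[-51,1.7,0],"roll":0}
    - {"slide":[-63,1.7,0],"roll":0}
    - {"slide":[-70,1.7,0],"roll":0}
    - {"slide":[-70,1.7,0],"roll":0}

```text
time_s: 6.07
tool_pos: [0.5503, 0.0067, 0.1071]
ee_rot: [180.0, -0.1, 104.1]
force: [1.9, 5.9, -1.4]
gripper_width: 0.0113
gripper_force: 44.8
```

```bash
python3 d.py
```

```text
t 6.0667 pos [0.55033647 0.00667238 0.10714167] [ 1.79998385e+02 -1.41791193e-01  1.04106039e+02] bed x,y 89.36582127889129 1.3738069571292284 F [ 1.9168034   5.94502165 -1.36525468] w 0.011289855724344213 44.77069616317749
bed force -5.297781962975204 3.309501223942175
slide to tab [69.36279931 -1.39357919]
```

Call:
carry_out:
  motion:
    - {"slide":[-10,0.5,0],"roll":0}
    - {"slide":[-22,1,0],"roll":0}
    - {"slide":[-34,1,0],"roll":0}
    - {"slide":[-46,1,0],"roll":0}
    - {"slide":[-58,1,0],"roll":0}
    - {"slide":[-66,1,0],"roll":0}
    - {"slide":[-68,1,0],"roll":0}
    - {"slide":[-68,1,0],"roll":0}

```text
time_s: 6.73
tool_pos: [0.567, -0.0578, 0.1066]
ee_rot: [-179.9, -0.2, 104.2]
force: [0.4, 6.5, -2.4]
gripper_width: 0.0115
gripper_force: 44.7
```

```bash
python3 d.py;  python3 - <<'E'
from h import *
b=get_image("side");a=get_image("top")
B=cv2.resize(b["frame"][130:230,235:315],(480,600),interpolation=cv2.INTER_CUBIC)
A=cv2.resize(a["frame"][180:260,310:370],(300,400),interpolation=cv2.INTER_CUBIC)
A=np.vstack([A,np.zeros((200,300,3),np.uint8)])
cv2.imwrite("pics/w4.png",np.hstack([B,A])[:,:,::-1])
E
```

```text
t 6.7333 pos [ 0.56695543 -0.05775062  0.10662304] [-179.88733115   -0.24613611  104.16274985] bed x,y 155.89827582958353 1.7716658757174992 F [ 0.35516669  6.53570813 -2.41870385] w 0.011486438693024521 44.71609354019165
bed force -6.251669072262477 1.9391534402099035
slide to tab [135.89526489  -1.67591713]
```

View pics/w4.png

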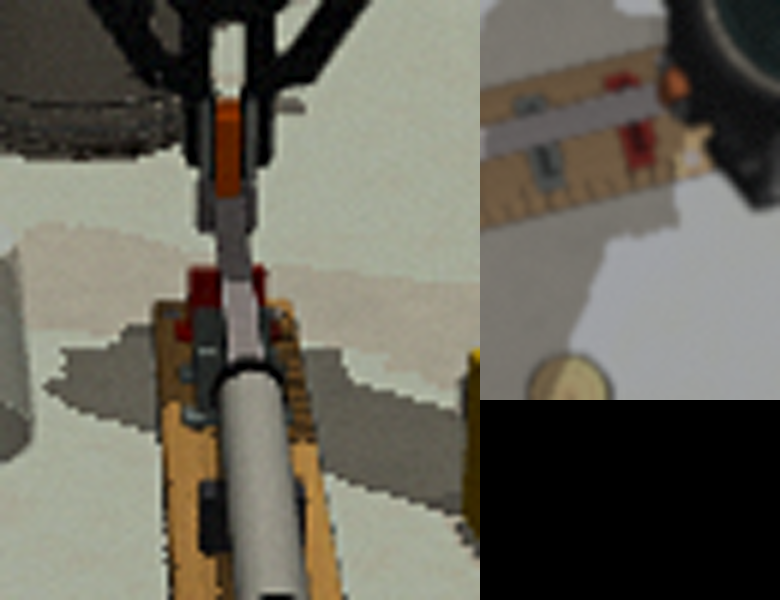

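The tab (crop 675,85) sits past the red stop (630,120), with the hook clear beyond it. I lower it straight down.

Call:
carry_out:
  motion:
    - {"slide":[0,0.5,4],"roll":0}
    - {"slide":[0,0.5,8],"roll":0}
    - {"slide":[0,0.5,12],"roll":0}
    - {"slide":[0,0.5,16],"roll":0}
    - {"slide":[0,0.5,20],"roll":0}
    - {"slide":[0,0.5,23],"roll":0}
    - {"slide":[0,0.5,26],"roll":0}
    - {"slide":[0,0.5,26],"roll":0}
    - {"slide":[0,0.5,26],"roll":0}

```text
time_s: 7.58
tool_pos: [0.5669, -0.0572, 0.0809]
ee_rot: [-179.8, -0.3, 104.2]
force: [-1.3, 6.4, 2.4]
gripper_width: 0.0115
gripper_force: 45.4
```

```bash
python3 d.py
```

```text
t 7.5833 pos [ 0.56692102 -0.0571606   0.08092259] [-179.83680335   -0.26504274  104.20864915] bed x,y 155.3176832302057 1.8822583834945192 F [-1.34095968  6.38962207  2.3642091 ] w 0.01146769590465635 45.42786777019501
bed force -6.523849649248515 0.25860508340293825
slide to tab [135.31615233  -1.67851542]
```

It is level with no upward obstruction (+2 N at the saddle). Easing back now.

Call:
carry_out:
  motion:
    - {"slide":[1,0,0],"roll":0}
    - {"slide":[2,0,0],"roll":0}
    - {"slide":[3,0,0],"roll":0}
    - {"slide":[4,0,0],"roll":0}
    - {"slide":[5,0,0],"roll":0}
    - {"slide":[6,0,0],"roll":0}
    - {"slide":[7,0,0],"roll":0}
    - {"slide":[8,0,0],"roll":0}
    - {"slide":[8,0,0],"roll":0}

```text
time_s: 8.33
tool_pos: [0.5658, -0.0529, 0.081]
ee_rot: [-179.9, 0.0, 104.1]
force: [-2.0, -1.0, -2.3]
gripper_width: 0.0114
gripper_force: 44.9
```

Call:
carry_out:
  motion:
    - {"slide":[0.7,0,0],"roll":0}
    - {"slide":[1.4,0,0],"roll":0}
    - {"slide":[2,0,0],"roll":0}
    - {"slide":[2,0,0],"roll":0}

```text
time_s: 8.67
tool_pos: [0.5658, -0.0528, 0.081]
ee_rot: [-180.0, 0.2, 104.0]
force: [1.0, -6.0, -4.8]
gripper_width: 0.0113
gripper_force: 44.5
```

```bash
python3 d.py
```

```text
t 8.6667 pos [ 0.56580822 -0.05275932  0.08099007] [-1.79974771e+02  1.61973008e-01  1.04022148e+02] bed x,y 150.7777911758337 1.876976771644111 F [ 1.03158971 -5.99799502 -4.82386433] w 0.011270706408114796 44.483124017715454
bed force 6.068563461619224 -0.463075082359834
slide to tab [130.770205   -2.1057424]
```

Contact came at tab x ≈ 151 rather than 144, so before letting go I back off the extra push and look.

Call:
carry_out:
  motion:
    - {"slide":[-1,0,0],"roll":0}
    - {"slide":[-2.5,0,0],"roll":0}
    - {"slide":[-2.5,0,0],"roll":0}

```text
time_s: 8.92
tool_pos: [0.5659, -0.0528, 0.081]
ee_rot: [-179.9, -0.0, 104.1]
force: [-2.6, -2.7, -2.4]
gripper_width: 0.0114
gripper_force: 44.8
```

```bash
python3 d.py;  python3 - <<'E'
from h import *
b=get_image("side");a=get_image("top")
B=cv2.resize(b["frame"][140:230,240:300],(400,600),interpolation=cv2.INTER_CUBIC)
A=cv2.resize(a["frame"][180:230,310:360],(400,400),interpolation=cv2.INTER_CUBIC)
o=np.array([.5272,.0930]);e=np.array([.244,-.9698]);n=np.array([.9698,.244])
for nm,x,y,z in(("tab top centre@151",.151,.0019,.097),("tab top centre@144",.144,.0019,.097),("tab inner edge@144",.133,.0019,.097),("red top c",.141,0,.045),("red +x edge",.144,.015,.045)):
    p=[*(o+x*e+y*n),z];u=proj(a,p);v=proj(b,p);print(nm,"side crop",((v-[240,140])*6.667).round(),"top crop",((u-[310,180])*8+[400,0]).round())
A=np.vstack([A,np.zeros((200,400,3),np.uint8)])
cv2.imwrite("pics/w5.png",np.hstack([B,A])[:,:,::-1])
E
```

```text
t 8.9167 pos [ 0.56588832 -0.05278791  0.08102067] [-1.79918512e+02 -3.61918857e-02  1.04113073e+02] bed x,y 150.8250685350084 1.947686700312552 F [-2.55388599 -2.70749539 -2.41027701] w 0.011352755500879276 44.8006135225296
bed force 2.0025808529908193 -3.13738750648011
slide to tab [130.82064674  -1.96893126]
tab top centre@151 side crop [220.  98.] top crop [715. 134.]
tab top centre@144 side crop [221. 105.] top crop [690. 140.]
tab inner edge@144 side crop [222. 115.] top crop [650. 150.]
red top c side crop [225. 230.] top crop [642. 181.]
red +x edge side crop [186. 227.] top crop [638. 127.]
```

View pics/w5.png

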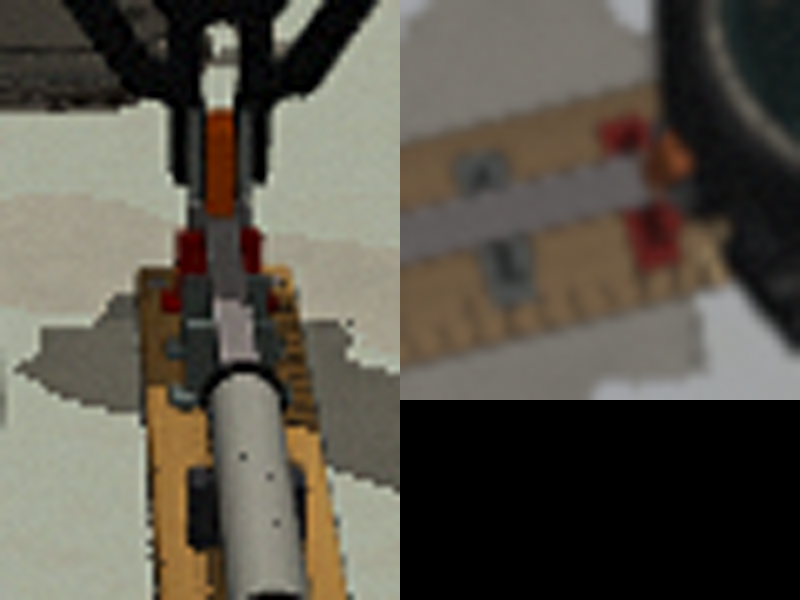

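The tab's inner edge is at (648,150), which matches the hooked pose at x = 144. The tab top (108) is at level height, and the red stop shows directly behind the hook. The pads just sit about 6 mm forward on the tab. I relax the residual forces, then release.

Call:
carry_out:
  motion:
    - {"slide":[-0.5,-0.6,0.5],"roll":0}
    - {"slide":[-0.5,-1.2,1],"roll":0}
    - {"slide":[-0.5,-1.2,1],"roll":0}
  newtons: 20

```text
time_s: 9.27
tool_pos: [0.5659, -0.0528, 0.0809]
ee_rot: [179.9, -0.0, 104.1]
force: [-3.3, 0.7, 3.6]
gripper_width: 0.0113
gripper_force: 45.7
```

Call:
carry_out:
  motion:
    - {"slide":[0,0,0],"roll":0}
    - {"slide":[0,0,0],"roll":0}
    - {"slide":[0,0,0],"roll":0}
    - {"slide":[0,0,0],"roll":0}
    - {"slide":[0,0,0],"roll":0}
    - {"slide":[0,0,0],"roll":0}
  gripper: 70

```text
time_s: 9.77
tool_pos: [0.5657, -0.0535, 0.0803]
ee_rot: [180.0, 0.0, 104.1]
force: [-0.4, 0.4, -0.0]
gripper_width: 0.0597
gripper_force: 0.0
```

```bash
python3 d.py
```

```text
t 9.7667 pos [ 0.56570363 -0.05350861  0.08030066] [1.79977288e+02 1.23147223e-02 1.04123155e+02] bed x,y 151.4789394411957 1.5927193322495907 F [-0.35363333  0.44661967 -0.0438901 ] w 0.059682710994043625 0.0
bed force -0.5194182885252969 -0.23397840907583745
slide to tab [131.47484167  -1.59094528]
```

Released with no contact left. I go straight up, then move clear.

Call:
carry_out:
  motion:
    - {"slide":[0,0,-10],"roll":0}
    - {"slide":[0,0,-30],"roll":0}
    - {"slide":[0,0,-60],"roll":0}
    - {"slide":[0,0,-95],"roll":0}
    - {"slide":[0,0,-130],"roll":0}
    - {"slide":[-30,0,-150],"roll":0}
    - {"slide":[-65,0,-150],"roll":0}
    - {"slide":[-100,0,-150],"roll":0}
    - {"slide":[-135,0,-150],"roll":0}
    - {"slide":[-150,0,-150],"roll":0}
    - {"slide":[-150,0,-150],"roll":0}

```text
time_s: 10.68
tool_pos: [0.6017, -0.2043, 0.2312]
ee_rot: [180.0, 0.2, 103.7]
force: [0.3, -0.9, -0.7]
gripper_width: 0.0596
gripper_force: 0.0
```

```bash
python3 d.py;  python3 - <<'E'
from h import *
b=get_image("side");a=get_image("top")
B=cv2.resize(b["frame"][140:230,200:300],(444,400),interpolation=cv2.INTER_CUBIC)
A=cv2.resize(a["frame"][170:270,280:365],(340,400),interpolation=cv2.INTER_CUBIC)
cv2.imwrite("pics/w6.png",np.hstack([B,A])[:,:,::-1])
E
```

```text
t 10.6833 pos [ 0.60167091 -0.2043117   0.2311621 ] [179.99022355   0.18989138 103.74069164] bed x,y 306.503788700775 -0.3221682642396226 F [ 0.30113718 -0.92790178 -0.73015017] w 0.059636177131817084 0.0
bed force 0.9733566199693329 0.06563480386156935
slide to tab [286.49173487  -1.58647935]
```

View pics/w6.png

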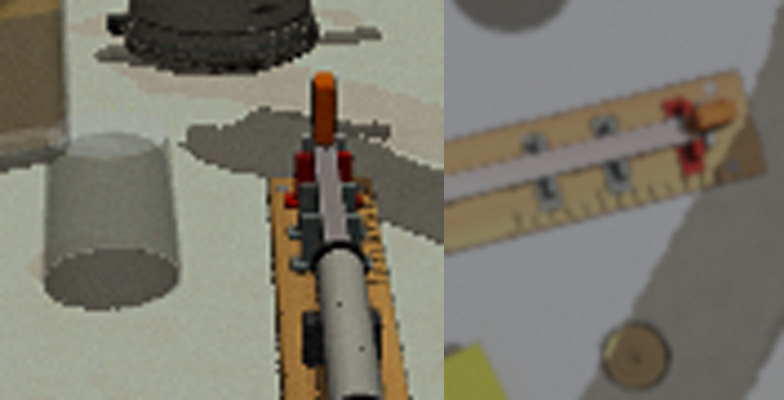

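The rod stays drawn and level. The tab is at (715,113), just past the red stop at (687,135), and the tea light, carton and glass have not moved. I'm handing the job in.

```bash
python3 -c "
from cell import finish_job
print(finish_job())"
```

```text
the job is handed in; nothing more can be done
None
```

The last pictures before hand-in show the gauge hooked on its red stop, the rod level and let go, and the tea light, carton and glass where they stood; the job is handed in (about 11 s on the clock), and no verdict was returned.

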